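Prop open the jar case on its stay

ROBOT

A 6-joint arm with a two-finger parallel gripper is mounted at the origin on a cart in front of the work surface, level with it; the furniture and walls round the work are solid. World frame = base frame: x ahead of the robot, y to its left, z up, the work surface at z = 0. Lengths are in m, angles in degrees, forces in N, time in s.
With the tool pointing down it reaches from about 0.25 to 0.8 m from the base axis. Payload 3.9 kg.
Tool frame: the origin (TCP) lies at the very end of the fingers, on their centre line; the grasp point (between the pads) lies 19 mm behind it; z points along the fingers, y is the line along which they close (so a half turn about z gives the same grasp; the last joint's range is limited). The gripper opens to 85 mm and grips with 20 to 120 N. Pads are 22 mm wide; open, the fingers measure 114 mm over their backs; the gripper's body (76 mm by 85 mm) begins 54 mm behind the grasp point. The pads swing forward as they close: fully open they stand 13 mm farther back than shut.
Start: joints at [-66.291, 14.897, -7.913, 67.191, 0, 90], TCP at [0.211, -0.481, 0.231] pointing down, gripper open.
Joint ranges: [-159.42, 159.42], [-47.68, 98.78], [-73.54, 78.23], [-108.79, 121.32], [-90, 84.71], [-180, 180]. Speed limits (degrees/s): [147.25, 147.25, 180, 180, 180, 180].

INTERFACE

Orientations are given as a 3x3 rotation matrix whose columns are the frame's x, y, z axes.
In Python, from plant import monitor, viewer, ticket gives the robot as it stands.
- The arm moves only by the tool step_arm, never from a script. Its argument "rows" is one flat list of numbers, 7 for each row, row after row: the turn, a rotation vector about the tool's x, y, z normalised to -1 to 1, where 1 is 90 degrees, then the shift along the tool's x, y, z normalised to -1 to 1, where 1 is 300 mm, then the opening, from -1 (shut) to 1 (fully open). A call has 1 to 20 rows; each row is the pose to reach, as a shift and turn from the pose commanded when the call began, along the tool's axes at that moment; what a row does not reach only later rows make up. A row lasts 1/8 s, in which the tool goes at most 62.5 mm and 10.7 degrees, less where a joint would pass 70% of its speed; a pose out of reach is approached as far as the arm can. A call with a number of a shift or a turn outside -1 to 1 is refused whole. A call with a gripper value outside its range is refused whole. The fingers move at their own pace and stop on an object; "squeeze" is the grip in N (left out, the last holds). Time passes only in rows, so rows that repeat a pose let the fingers close. It gives the time, the measured TCP pose, the force, the opening and the grip force at its end, in the units of the state.
- monitor.state(): the state, without advancing time (a new reading comes with each control period).
- viewer.camera(name): name is "side" or "top" or "wrist"; returns the picture (480x640x3 uint8, blue, green, red); there is no depth.
- viewer.calibration(name): a dict with "mtx" (3x3 intrinsics, pixels), "eye" and "rotation" of the camera in the world. Camera axes: x right, y down, z forward; pixel columns grow to the right and rows downward; lengths in m; the calibration is good to about 2 mm. A picture is of the moment at which its call begins: read the wrist's pose just before it. calibration takes no time and is no camera call; for the wrist camera it gives the pose at the moment of the call.
- ticket.finish_job(): hands the job in; it is judged then, once.
The state is a dict: "time": time; "qpos": joint angles; "joint_velocities": joint speeds; "joint_torque": joint torques, N m; "ee_pos": TCP position; "eef_rot": TCP orientation; "ft_force": force on the tool from outside, world axes, zero at the start; "ft_torque": the same for the moment, N m; "finger_gap": finger opening in m; "grip_force": force on a finger pad.
Only numpy, scipy, OpenCV 4.12 (cv2) and the standard library are available. Lean on these libraries where they do the work, as an engineer would, in place of code of your own. Each camera call takes 0.05 s, during which the arm holds its last target. There are 200 camera calls.

TASK

Open up the jar case on the counter for the day: raise its glazed lid, flip up the steel stay that lies on the partition inside, and bring the lid back down until the stay's cross pin catches on the keeper under the lid and the stay alone holds the lid propped open. Let the lid down gently: neither drop it nor force it onto the stay, and leave the jars, the bell and the card terminal where they are.

Things in the scene. Friction and masses are not known exactly. Their poses are not given: they have to be found in the camera images.
- jar_case: Wooden counter case, 164 deep (x) by 236 wide (y), rim 114 mm high, walls 8, fixed. Origin: centre of its underside. Own x runs from its front (handle side, -x) to its hinge side (+x); y along its width. A partition 10 mm thick, top at 94 mm, runs along x at y = 0 and carries the stay; 41 mm each side of its middle is free of jars.
- lid (a joint): Lid hinge, rad: 0 closed, grows as the front edge rises, stop at 1.75, where the lid leans back and stays by itself. Below about 1.57 a loose lid falls shut. Glazed wooden frame 12 mm thick, 0.3 to 0.65 kg, reaching 168 mm from the hinge axis; the stay runs under its 36 mm wide middle rail.
- hinge_axis (a point): Middle of the lid's hinge axis, which runs along the case's y: in the case's frame x +83, z 114 mm (the plane of the lid's underside when closed).
- lid_handle (a point): Middle of the lid's handle: round steel bar, 10 mm thick, parallel to the hinge axis, 76 mm clear between its posts, 38 mm out from the lid's front edge (33 mm gap). It lies 206 mm from the hinge axis along the lid and 6 mm above the lid's underside plane, and moves with the lid.
- stay (a joint): Stay's pivot, rad: 0 lying on the partition and pointing to the front, 1.57 upright, stop at 2.7. It turns freely: before upright it falls back to 0, past upright it falls back against the underside of the raised lid and then rides along the middle rail as the lid comes down.
- stay_pivot (a point): Stay's pivot, axis along the case's y: in the case's frame x +28, y 0, z 102 mm, so 55 mm ahead of the hinge axis and 12 mm below it.
- stay_boss (a point): Grip boss of the stay: round steel cross bar along y, 12 mm thick, 28 mm long, 47 mm from the pivot along the stay. The stay is a 9 mm tube with a clamp collar and a sliding rod that ends in a cross pin (8 mm thick, 20 mm long, along y). The rod was clamped at any length: pin 75 to 93 mm from the pivot, not measured.
- keeper (a point): Steel keeper under the lid's middle rail: two horns, 13 mm deep, each side of a 12 mm slot, that stop the pin from running further out. Origin: on the underside of the lid, at the horns' face, 82 mm from the hinge axis; own -x runs towards the handle. Depending on the rod's length it catches the pin with the lid at 0.97 to 1.34 and the stay at 1.67 to 1.94 rad.
- jar_a: Lidded jar, 65 mm diameter, 94 mm high, standing in the case at its +y side, near the front. Origin: centre of its underside.
- jar_b: Same jar, in the case at its +y side, near the hinge. Origin: centre of its underside.
- jar_c: Same jar, in the case at its -y side, near the hinge. Origin: centre of its underside.
- counter_bell: Service bell on the counter, 93 mm wide, 68 mm high. Origin: centre of its underside.
- card_terminal: Black card terminal lying on the counter, 170 by 79 by 43 mm. Origin: centre of its underside.

How it is judged (in metres and radians):
At the end, for the whole second after the job is handed in: The lid is released and at rest propped open at 0.90 to 1.42 rad, with the stay up at 1.55 to 2.05 rad and its pin bearing on the keeper (more than 0.3 N) (value of joint lid between 0.9 and 1.42 rad and value of joint stay between 1.55 and 2.05 rad and contact force between keeper and anything else above 0.3 N and velocity of joint lid between -0.05 and 0.05 rad/s); the robot touches nothing.
It fails at once if the lid drops or is slammed (it turns down faster than 1.5 rad/s) (velocity of joint lid below -1.5 rad/s).
It fails at once if the lid is forced onto the stay (more than 60 N on the keeper) (contact force between keeper and anything else above 60 N).
It fails at once if a jar is moved by more than 20 mm (distance of any of jar_a, jar_b, jar_c from where it was at the start of the episode above 0.02 m).
It fails at once if the bell or the card terminal is moved by more than 30 mm (distance of any of counter_bell, card_terminal from where it was at the start of the episode above 0.03 m).
It also fails if it takes over 72 s, if anything falls off the work surface, if the arm or the gripper's body presses on something with over 40 N, if the wrist force passes 120 N, or if a joint passes its speed limit or range.

## Working session

There is one attempt and no reset: what is moved stays moved. The work goes in short steps, Python scripts to look and compute and a tool call to move; the robot and the scene stay as the last step left them, time stands still between calls to the robot, and variables do not carry over. Pictures are saved under pics/ and viewed, at most 10 in all, crops included, and the job is handed in when it is done.

Besides the shell and the picture viewer there is one more tool, called as name(argument=value, ...) on one line, values as JSON. step_arm: Moves the arm, as the interface text tells. Scaled input: -1 to 1 covers 300 mm each way for a shift and 90 degrees each way for a turn. Its arguments: {"type":"object","properties":{"rows":{"type":"array"},"squeeze":{"type":"number"}},"required":["rows"]}

```bash
mkdir -p pics; ls
cat > h.py <<'E'
import numpy as np,cv2
from plant import monitor,viewer,ticket
def cal(n):
    c=viewer.calibration(n);return np.array(c['mtx']),np.array(c['eye']),np.array(c['rotation'])
def ray(n,uv,c=None):
    K,e,R=c or cal(n);d=R@np.linalg.solve(K,[uv[0],uv[1],1]);return e,d/np.linalg.norm(d)
def onz(n,uv,z,c=None):
    e,d=ray(n,uv,c);return e+d*(z-e[2])/d[2]
def tri(r1,r2):
    (a,u),(b,v)=r1,r2;s=np.linalg.lstsq(np.c_[u,-v],b-a,rcond=None)[0];p,q=a+s[0]*u,b+s[1]*v;return (p+q)/2,np.linalg.norm(p-q)
def proj(n,P,c=None):
    K,e,R=c or cal(n);p=K@(R.T@(np.array(P)-e));return p[:2]/p[2]
E
python3 - <<'E'
from h import *
s=monitor.state();print(s)
for n in('side','top','wrist'):
    cv2.imwrite(f'pics/{n}0.png',viewer.camera(n));print(n,cal(n))
E
```

```text
pics
{'time': 0.0, 'qpos': array([-6.62882399e+01,  1.49349150e+01, -7.98715410e+00,  6.71908946e+01,
        1.28230958e-03,  8.99985950e+01]), 'joint_velocities': array([-0.05979336,  0.04607374,  0.0704754 , -0.08456944,  0.01440337,
       -0.05093035]), 'joint_torque': array([-2.73997621e-04, -4.05678427e+01,  2.53920829e+01,  1.89071690e-02,
        9.18206047e-05,  5.03066687e-06]), 'ee_pos': array([ 0.2108466 , -0.48003639,  0.23046319]), 'eef_rot': array([[ 9.15570229e-01,  4.02157381e-01, -7.72354330e-04],
       [ 4.02158122e-01, -9.15568432e-01,  1.81414567e-03],
       [ 2.24288274e-05, -1.97158633e-03, -9.99998056e-01]]), 'ft_force': array([0.25767023, 0.31966755, 0.00091488]), 'ft_torque': array([ 0.00337268,  0.00729173, -0.01451891]), 'grip_force': 0.0, 'finger_gap': 0.08532301648310833}
side (array([[525.58918622,   0.        , 312.10169268],
       [  0.        , 525.58918622, 237.49254418],
       [  0.        ,   0.        ,   1.        ]]), array([ 0.80758059, -0.46043234,  0.87885285]), array([[ 0.69280098,  0.64495389, -0.32258529],
       [ 0.72111966, -0.62186697,  0.30539795],
       [-0.00363754, -0.44420259, -0.89591898]]))
top (array([[580.92976657,   0.        , 330.28898423],
       [  0.        , 580.92976657, 228.16591145],
       [  0.        ,   0.        ,   1.        ]]), array([ 0.43066589, -0.18019391,  1.02656257]), array([[-0.02369746, -0.99427704,  0.104171  ],
       [-0.99968711,  0.02273317, -0.01043454],
       [ 0.00800669, -0.10438568, -0.99450466]]))
wrist (array([[400.73676292,   0.        , 313.61604029],
       [  0.        , 400.73676292, 242.00484965],
       [  0.        ,   0.        ,   1.        ]]), array([ 0.27975114, -0.4511262 ,  0.37221729]), array([[ 0.40309783, -0.87389328, -0.27170329],
       [-0.91515504, -0.38551842, -0.11775734],
       [-0.00183928,  0.29611837, -0.95514948]]))
```

View pics/top0.png

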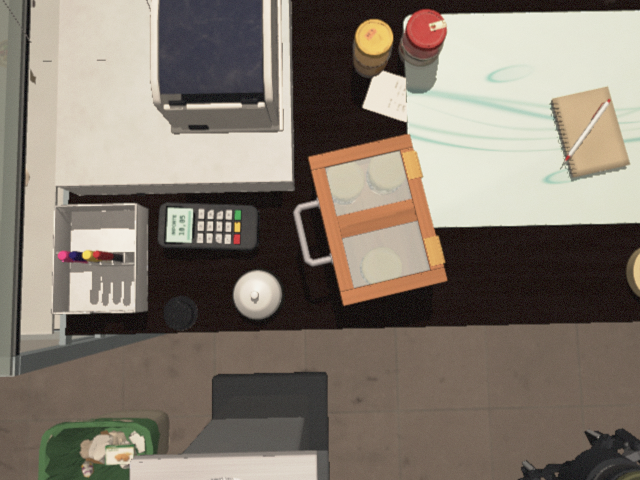

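View pics/side0.png

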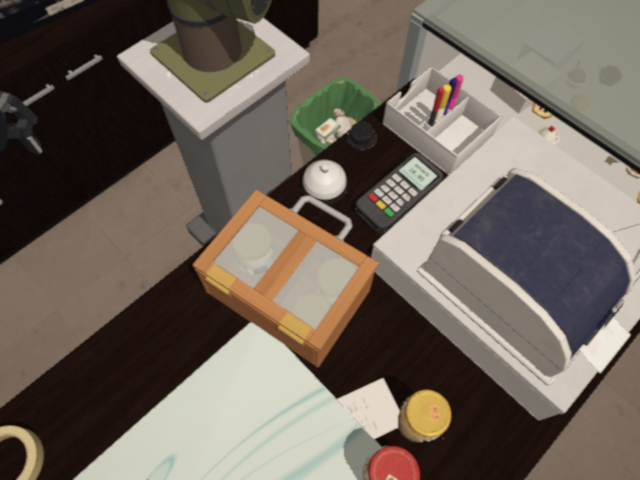

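The top view shows the case at about (378,222), its handle bar at x≈300 (rows 207–262) facing +y, and the hinges at (412,165) and (433,250) on the -y side. The side view shows the handle at (300,200)–(350,222). Next I measure the corners and the handle.

Run:
```python
from h import *
t=cv2.imread('pics/top0.png');s=cv2.imread('pics/side0.png')
def quad(im,box):
    x0,y0,x1,y1=box;h=cv2.cvtColor(im,cv2.COLOR_BGR2HSV);m=cv2.inRange(h,(5,110,70),(22,255,255));k=np.zeros_like(m);k[y0:y1,x0:x1]=m[y0:y1,x0:x1]
    k=cv2.morphologyEx(k,cv2.MORPH_CLOSE,np.ones((5,5)));c=max(cv2.findContours(k,0,2)[0],key=cv2.contourArea)
    hu=cv2.convexHull(c);return [cv2.approxPolyDP(hu,e,True)[:,0].tolist() for e in(4,8)]
print(quad(t,(290,120,470,320)),quad(s,(180,180,390,380)))
a=cv2.resize(t[125:315,280:460],None,fx=3,fy=3,interpolation=2);b=cv2.resize(s[175:365,185:385],None,fx=3,fy=3,interpolation=2)
cv2.imwrite('pics/topc.png',a);cv2.imwrite('pics/sidec.png',b)
```

```text
[[[407, 134], [447, 280], [343, 305], [308, 156]], [[407, 134], [447, 280], [343, 305], [308, 156]]] [[[256, 190], [377, 262], [368, 293], [317, 367], [208, 293], [192, 265]], [[256, 190], [377, 262], [317, 367], [208, 293], [192, 265]]]
```

View pics/topc.png

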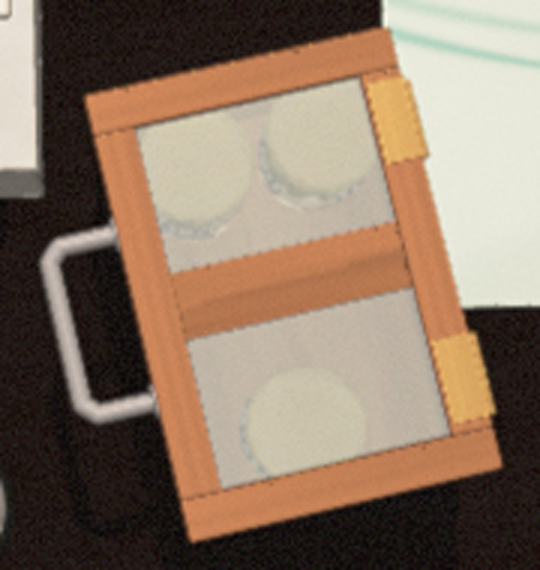

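View pics/sidec.png

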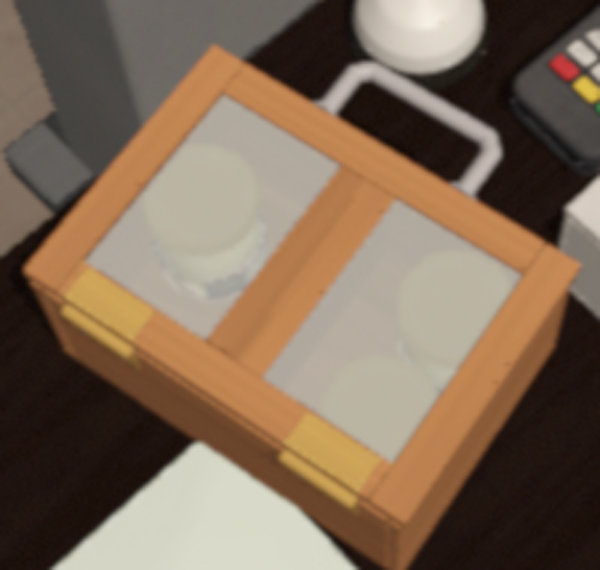

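Run:
```python
from h import *
T=dict(Fp=(308.7,156.7),Hp=(409.3,134.3),Hm=(447.3,280.3),Fm=(343.3,305.7),hp=(297.3,209.3),hm=(309.3,261))
S=dict(Fp=(378.3,263.3),Hp=(320.7,348.3),Hm=(193,265),Fm=(256,189.7),hp=(349,221.7),hm=(307.7,198.3))
P={}
for k in T:
    P[k],e=tri(ray('top',T[k]),ray('side',S[k]));print(k,P[k].round(4),round(e,4))
for a,b in(('Fp','Hp'),('Fm','Hm'),('Fp','Fm'),('Hp','Hm')):print(a,b,np.linalg.norm(P[a]-P[b]))
Q={k:onz('top',T[k],.12 if k[0]=='h' else .126) for k in T};print({k:v.round(4) for k,v in Q.items()})
for D in(P,Q):
    x=(D['Hp']+D['Hm']-D['Fp']-D['Fm']);y=D['Fp']+D['Hp']-D['Fm']-D['Hm']
    print('x yaw',np.degrees(np.arctan2(x[1],x[0])),'y yaw',np.degrees(np.arctan2(y[1],y[0])),'c',(D['Fp']+D['Fm']+D['Hp']+D['Hm'])/4)
    print('handle mid',(D['hp']+D['hm'])/2)
print(onz('top',(257,295),.03),onz('top',(208,227),.04))
```

```text
Fp [ 0.6399 -0.1585  0.1217] 0.0009
Hp [ 0.6732 -0.3187  0.1224] 0.0012
Hm [ 0.4397 -0.3699  0.1209] 0.0004
Fm [ 0.4043 -0.2074  0.1206] 0.001
hp [ 0.5562 -0.1388  0.1218] 0.0006
hm [ 0.4752 -0.1555  0.1174] 0.0005
Fp Hp 0.16361417946480827
Fm Hm 0.16639163396660564
Fp Fm 0.24064379449768153
Hp Hm 0.23907076758593118
{'Fp': array([ 0.6392, -0.1583,  0.126 ]), 'Hp': array([ 0.6719, -0.3186,  0.126 ]), 'Hm': array([ 0.4398, -0.3687,  0.126 ]), 'Fm': array([ 0.4047, -0.2068,  0.126 ]), 'hp': array([ 0.5567, -0.1385,  0.12  ]), 'hm': array([ 0.4749, -0.1558,  0.12  ])}
x yaw -77.96318593845642 y yaw 12.047080320675235 c [ 0.53928561 -0.26361156  0.12138241]
handle mid [ 0.51569445 -0.14716728  0.11959043]
x yaw -78.11296116438668 y yaw 11.934467249181195 c [ 0.5389025  -0.26307775  0.126     ]
handle mid [ 0.51578069 -0.14713432  0.12      ]
[ 0.4235168  -0.06318151  0.03      ] [0.54076974 0.01787486 0.04      ]
```

```bash
cat >> h.py <<'E'
YAW=np.radians(-78);EX=np.array([np.cos(YAW),np.sin(YAW),0]);EY=np.array([-EX[1],EX[0],0]);EZ=np.array([0,0,1.])
HM=np.array([.5157,-.1471,.1197]); HINGE=HM+.206*EX-[0,0,.006]; CASE=HINGE-.083*EX-[0,0,.114]
def handle(th): return HINGE+.206*(-np.cos(th)*EX+np.sin(th)*EZ)+.006*(np.sin(th)*EX+np.cos(th)*EZ)
def cpt(x,y,z): return CASE+x*EX+y*EY+z*EZ
from scipy.spatial.transform import Rotation as Ro
RH=np.c_[EY,EX,-EZ]   # closes along case x
RB=np.c_[EX,-EY,-EZ]  # closes along case y
def rel(p,R=None,s=None):
    s=s or monitor.state();R0=s['eef_rot'];R=R0 if R is None else R
    r=Ro.from_matrix(R0.T@R).as_rotvec(degrees=True)/90
    return np.r_[r,R0.T@(np.array(p)-s['ee_pos'])/.3].round(3)
E
python3 - <<'E'
from h import *
print(np.linalg.det(RH),np.linalg.det(RB))
print(rel([.5157,-.1471,.2],RH),HINGE,CASE,handle(1.75))
E
```

```text
0.9999999999999999 0.9999999999999999
[-1.000e-03  0.000e+00  1.300e-01  1.377e+00 -6.080e-01  1.030e-01] [ 0.55852981 -0.34859841  0.1137    ] [ 5.41273138e-01 -2.67412155e-01 -3.00000000e-04] [ 0.56739155 -0.3902896   0.31533163]
```

step_arm(rows=[0,0,0.13,0.9,-0.4,0,-0.3,0,0,0.13,0.9,-0.4,0,-0.3,0,0,0.13,0.9,-0.4,0,-0.3,0,0,0.13,0.9,-0.4,0,-0.3,0,0,0.13,0.9,-0.4,0,-0.3,0,0,0.13,0.9,-0.4,0,-0.3], squeeze=40)

```text
time: 0.9
ee_pos: [0.4118, -0.2598, 0.231]
eef_rot: [[0.977, 0.214, -0.0], [0.214, -0.977, 0.001], [0.0, -0.001, -1.0]]
ft_force: [-0.1, -0.1, -0.6]
finger_gap: 0.0295
grip_force: 0.0
```

Run:
```python
from h import *
print(rel([.5157,-.1471,.2],RH),monitor.state()['qpos'])
```

```text
[-0.    -0.     0.004  0.419 -0.293  0.104] [-3.22678343e+01  1.11915979e+01 -1.29165318e+01  6.59119817e+01
  3.14348309e-02  1.35390672e+02]
```

step_arm(rows=[0,0,0.004,0.42,-0.293,0,-0.3,0,0,0.004,0.42,-0.293,0.1,-0.3,0,0,0.004,0.42,-0.293,0.1,-0.3,0,0,0.004,0.42,-0.293,0.1,-0.3])

```text
time: 1.4
ee_pos: [0.515, -0.1494, 0.1999]
eef_rot: [[0.979, 0.204, -0.003], [0.204, -0.979, 0.0], [-0.002, -0.001, -1.0]]
ft_force: [-0.1, -0.2, 0.7]
finger_gap: 0.0299
grip_force: 0.0
```

Run:
```python
from h import *
s=monitor.state();c=cal('wrist');im=viewer.camera('wrist')
for p in(HM,HM+.04*EY,HM-.04*EY):
    q=proj('wrist',p,c);print(q);cv2.circle(im,tuple(int(v) for v in q),3,(0,0,255),-1)
cv2.imwrite('pics/w1.png',im)
print(rel([.5157,-.1471,.106],RH,s),s['qpos'])
```

```text
[308.28912796 249.9147679 ]
[307.78992691 181.3270775 ]
[308.73979339 311.83391116]
[-0.001  0.002 -0.003  0.005 -0.007  0.313] [-1.61668396e+01  1.69632281e+01 -9.77939052e+00  6.34008274e+01
 -2.18662112e-02  1.52063015e+02]
```

View pics/w1.png

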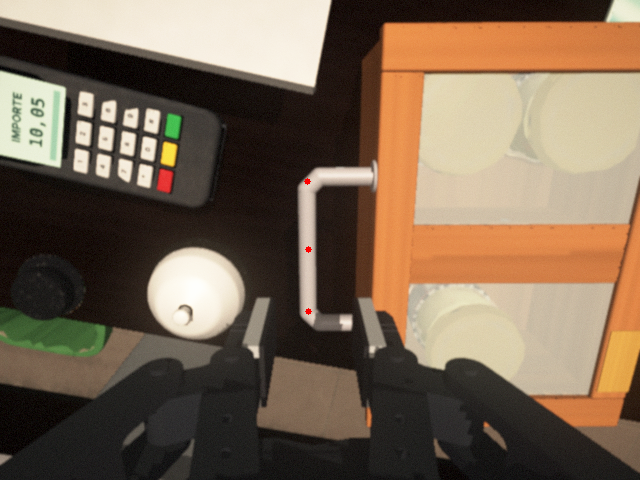

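The predicted points (308,181)–(309,312) lie on the handle bar, so the position and heading agree. I descend and grip.

step_arm(rows=[0,0,0,0.004,-0.004,0.15,-0.3,0,0,0,0.004,-0.004,0.25,-0.3,0,0,0,0.004,-0.004,0.313,-0.3,0,0,0,0.004,-0.004,0.313,-0.3,0,0,0,0.004,-0.004,0.313,-0.5,0,0,0,0.004,-0.004,0.313,-1,0,0,0,0.004,-0.004,0.313,-1,0,0,0,0.004,-0.004,0.313,-1,0,0,0,0.004,-0.004,0.313,-1], squeeze=40)

```text
time: 2.58
ee_pos: [0.5154, -0.1454, 0.1087]
eef_rot: [[0.979, 0.204, 0.0], [0.204, -0.979, 0.007], [0.002, -0.007, -1.0]]
ft_force: [-2.0, 9.7, 4.4]
finger_gap: 0.0084
grip_force: 39.0
```

Run:
```python
from h import *
s=monitor.state();p0=s['ee_pos'];print(s['finger_gap'],s['grip_force'],s['ft_force'])
off=p0-handle(0)
for t in np.arange(.1,1.01,.1): print(round(t,2),rel(handle(t)+off,None,s)[3:])
```

```text
0.008368441748772678 39.02273118495941 [-2.03883942  9.71666388  4.41396891]
0.1 [ 0.     0.005 -0.068]
0.2 [ 0.     0.017 -0.136]
0.3 [ 0.001  0.035 -0.202]
0.4 [ 0.001  0.06  -0.266]
0.5 [ 0.001  0.091 -0.327]
0.6 [ 0.001  0.129 -0.385]
0.7 [ 0.002  0.171 -0.439]
0.8 [ 0.002  0.219 -0.488]
0.9 [ 0.002  0.272 -0.532]
1.0 [ 0.002  0.329 -0.571]
```

step_arm(rows=[0,0,0,0,0.005,-0.068,-1,0,0,0,0,0.012,-0.136,-1,0,0,0,0,0.03,-0.202,-1,0,0,0,0,0.055,-0.266,-1,0,0,0,0,0.086,-0.327,-1,0,0,0,0,0.124,-0.385,-1,0,0,0,0,0.166,-0.439,-1,0,0,0,0,0.214,-0.488,-1,0,0,0,0,0.267,-0.532,-1,0,0,0,0,0.324,-0.571,-1,0,0,0,0,0.324,-0.571,-1])

```text
time: 3.95
ee_pos: [0.5362, -0.2428, 0.2831]
eef_rot: [[0.979, 0.202, 0.006], [0.202, -0.979, 0.002], [0.006, -0.001, -1.0]]
ft_force: [-2.8, 8.3, 10.2]
finger_gap: 0.0082
grip_force: 40.0
```

Run:
```python
from h import *
s=monitor.state();print(s['finger_gap'],s['grip_force'],s['ft_force'],s['qpos'])
off=np.array([0,0,-.012])
for t in np.arange(1.0,1.81,.1): print(round(t,2),rel(handle(t)+off,None,s)[3:])
```

```text
0.008168692498973352 39.9500298500061 [-2.75138852  8.29329577 10.17520145] [-24.50195877  20.32782521   7.63573736  77.07535125   0.26229
 143.84163038]
1.0 [-0.001  0.006  0.016]
1.1 [-0.     0.067 -0.016]
1.2 [ 0.001  0.13  -0.043]
1.3 [ 0.001  0.196 -0.063]
1.4 [ 0.001  0.263 -0.076]
1.5 [ 0.002  0.332 -0.082]
1.6 [ 0.002  0.4   -0.082]
1.7 [ 0.003  0.469 -0.074]
1.8 [ 0.003  0.536 -0.06 ]
```

step_arm(rows=[0,0,0,0,0.061,-0.045,-1,0,0,0,0,0.124,-0.072,-1,0,0,0,0,0.19,-0.092,-1,0,0,0,0,0.257,-0.107,-1,0,0,0,0,0.326,-0.113,-1,0,0,0,0,0.394,-0.113,-1,0,0,0,0,0.463,-0.105,-1,0,0,0,0,0.495,-0.1,-1,0,0,0,0,0.495,-0.1,-1,0,0,0,0,0.495,-0.1,-1])

```text
time: 5.2
ee_pos: [0.5668, -0.3885, 0.3108]
eef_rot: [[0.979, 0.203, 0.004], [0.203, -0.979, -0.0], [0.004, 0.001, -1.0]]
ft_force: [4.4, 2.2, 5.8]
finger_gap: 0.0082
grip_force: 40.5
```

Run:
```python
from h import *
s=monitor.state();print(s['finger_gap'],s['grip_force'],s['ft_force'],s['qpos'],handle(1.74),rel(s['ee_pos'],RH))
cv2.imwrite('pics/s2.png',viewer.camera('side'))
```

```text
0.008192957072327115 40.45832276344299 [4.39180659 2.18771681 5.82901242] [-34.49529898  31.72645564  30.37560898  88.43229268   0.13954204
 133.79984248] [ 0.56697189 -0.3883153   0.31574777] [ 0.001 -0.003 -0.003  0.     0.     0.   ]
```

View pics/s2.png

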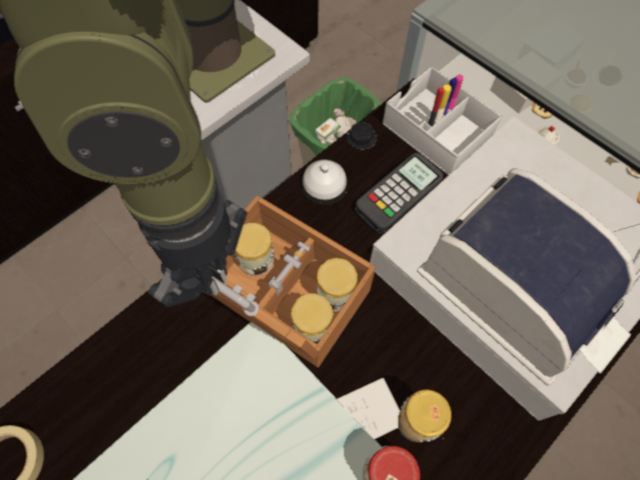

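The lid stands nearly fully open at the gripper (235,295). The stay lies on the partition, with its boss at about (290,268) and its pin at about (305,246). I release, rise, and take a wrist and a top look at the boss.

step_arm(rows=[0,0,0,0,0,0,-0.6,0,0,0,0,0,0,-0.2,0,0,0,0,0,0,-0.2,0,0,0,0,0,-0.05,-0.2,0,0,0,0,0,-0.12,-0.2,0,0,0,0,-0.15,-0.2,-0.2,0,0,0,0,-0.3,-0.2,-0.2,0,0,0,0,-0.45,-0.2,-0.2,0,0,0,0,-0.6,-0.2,-0.2,0,0,0,0,-0.6,-0.2,-0.2])

```text
time: 6.5
ee_pos: [0.5281, -0.2105, 0.3695]
eef_rot: [[0.979, 0.205, -0.0], [0.205, -0.979, 0.0], [-0.0, -0.0, -1.0]]
ft_force: [0.1, 0.6, -0.8]
finger_gap: 0.0339
grip_force: 0.0
```

Run:
```python
from h import *
s=monitor.state();c=cal('wrist');im=viewer.camera('wrist');cv2.imwrite('pics/w3.png',im)
cv2.imwrite('pics/t3.png',viewer.camera('top'));cv2.imwrite('pics/s3.png',viewer.camera('side'))
B=cpt(-.019,0,.102);PV=cpt(.028,0,.102)
for n in('top','side','wrist'):print(n,proj(n,B),proj(n,PV),proj(n,handle(1.75)))
print(s['ee_pos'],B,s['ft_force'])
a=cv2.imread('pics/s3.png')[185:375,185:385];t=cv2.imread('pics/t3.png')[125:315,290:490]
cv2.imwrite('pics/c3.png',cv2.resize(np.hstack([a,t]),None,fx=2,fy=2,interpolation=2))
```

```text
top [366.8801698  221.26640492] [395.29002706 214.57790107] [491.69972179 174.80762396]
side [292.38419798 261.86058703] [275.28771147 284.43609668] [213.06208557 282.57383701]
wrist [347.5869432  193.30055239] [393.2973709 193.0571704] [659.7927649  266.04234588]
[ 0.52811235 -0.2105492   0.36947729] [ 0.53732282 -0.24882735  0.1017    ] [ 0.126451    0.62936654 -0.77221238]
```

View pics/c3.png

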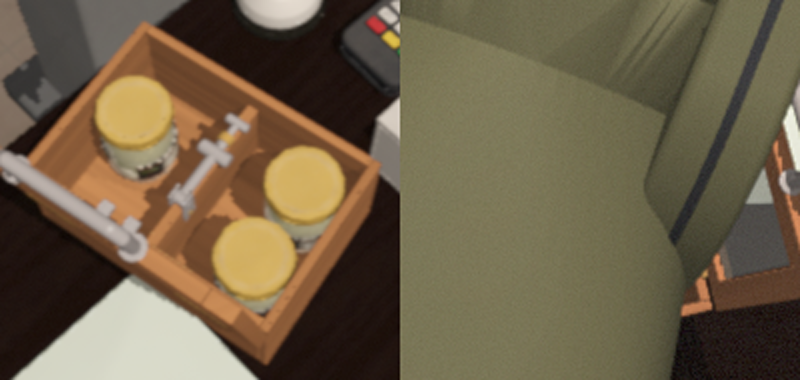

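The side crop shows the lid standing open by itself, and the boss at full-image pixel (292,261.5) against a predicted (292.4,261.9). I check the wrist view numerically and compute the approach.

Run:
```python
from h import *
im=cv2.imread('pics/w3.png');h=cv2.cvtColor(im,cv2.COLOR_BGR2HSV)
m=cv2.inRange(h,(0,0,90),(180,60,255));w=m[165:222,300:420]
for r in w[::3,::2]:print(''.join('#' if v else '.' for v in r))
B=cpt(-.019,0,.102);s=monitor.state()
print(rel(B+[0,0,.06],RB),rel(B+[0,0,-.011],RB))
```

```text
............................................................
............................................................
............................................................
............................................................
............................................................
............................................................
.......................#####................................
.........##............#####................##.###..........
........###............#####..................######........
........####.........#############################..........
........########.....#############################..........
........####.........#############.##......########.........
........####...........#####.................######.........
.........##............#####................................
.......................#####................................
............................................................
............................................................
............................................................
............................................................
[ 0.    -0.     0.996  0.003  0.12   0.69 ] [ 0.    -0.     0.996  0.003  0.12   0.926]
```

Run:
```python
from h import *
B,e=tri(ray('wrist',(350.5,195)),ray('side',(292,261.5)));print(B,e,cpt(-.019,0,.102))
R=np.c_[-EX,EY,-EZ];print(rel(B+[0,0,.06],R),rel(B+[0,0,-.01],R))
```

```text
[ 0.53803177 -0.25095578  0.10844236] 0.0015596239897507855 [ 0.53732282 -0.24882735  0.1017    ]
[ 0.     0.    -1.004  0.003  0.127  0.667] [ 0.     0.    -1.004  0.003  0.127  0.901]
```

step_arm(rows=[0,0,-0.12,0.003,0.03,0.1,0.05,0,0,-0.24,0.003,0.06,0.2,0.05,0,0,-0.36,0.003,0.09,0.3,0.05,0,0,-0.48,0.003,0.125,0.4,0.05,0,0,-0.6,0.003,0.125,0.5,0.05,0,0,-0.72,0.003,0.125,0.6,0.05,0,0,-0.84,0.003,0.125,0.65,0.05,0,0,-0.96,0.003,0.125,0.65,0.05,0,0,-1,0.003,0.125,0.65,0.05,0,0,-1,0.003,0.125,0.65,0.05])

```text
time: 7.9
ee_pos: [0.5377, -0.2509, 0.173]
eef_rot: [[-0.199, 0.98, -0.001], [0.98, 0.199, -0.0], [0.0, -0.001, -1.0]]
ft_force: [-0.8, -0.1, 0.7]
finger_gap: 0.0449
grip_force: 0.0
```

Run:
```python
from h import *
s=monitor.state();im=viewer.camera('wrist');cv2.imwrite('pics/w4.png',im)
R=np.c_[-EX,EY,-EZ];print(s['ee_pos'],rel([.5377,-.25,.092],R,s),proj('wrist',[.5377,-.25,.102]))
```

```text
[ 0.53768828 -0.25094686  0.17298462] [-0.    -0.    -0.006  0.003  0.001  0.27 ] [315.04593322 255.70217592]
```

View pics/w4.png

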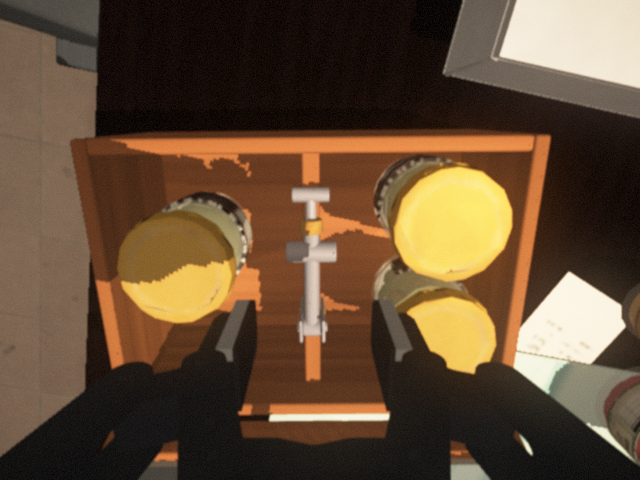

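The wrist view shows the boss at (311,252), centred between the fingers, with the pin at (311,195) and jars on both sides. I descend with the opening narrowed to 38 mm, then grip lightly.

step_arm(rows=[0,0,-0.006,0.003,-0.003,0.1,-0.1,0,0,-0.006,0.003,-0.003,0.2,-0.1,0,0,-0.006,0.003,-0.003,0.27,-0.1,0,0,-0.006,0.003,-0.003,0.27,-0.1,0,0,-0.006,0.003,-0.003,0.27,-0.3,0,0,-0.006,0.003,-0.003,0.27,-0.7,0,0,-0.006,0.003,-0.003,0.27,-0.7,0,0,-0.006,0.003,-0.003,0.27,-0.7,0,0,-0.006,0.003,-0.003,0.27,-0.7], squeeze=20)

```text
time: 9.07
ee_pos: [0.536, -0.2494, 0.0933]
eef_rot: [[-0.211, 0.978, -0.001], [0.978, 0.211, -0.001], [-0.001, -0.001, -1.0]]
ft_force: [-4.0, -2.2, 2.4]
finger_gap: 0.0278
grip_force: 23.4
```

Run:
```python
from h import *
s=monitor.state();print(s['finger_gap'],s['grip_force'],s['ft_force'],s['ft_torque'])
for t in np.arange(.15,1.71,.15):
    print(round(t,2),(s['eef_rot'].T@(.047*((1-np.cos(t))*EX+np.sin(t)*EZ))/.3).round(3))
```

```text
0.02781211944592789 23.387401700019836 [-4.04271046 -2.18855834  2.41954658] [-0.44609919  0.96354008  0.08564627]
0.15 [-0.002 -0.    -0.023]
0.3 [-0.007 -0.    -0.046]
0.45 [-0.016 -0.    -0.068]
0.6 [-0.027 -0.    -0.088]
0.75 [-0.042 -0.    -0.107]
0.9 [-0.059 -0.    -0.123]
1.05 [-0.079 -0.    -0.136]
1.2 [-0.1   -0.    -0.146]
1.35 [-0.123 -0.    -0.153]
1.5 [-0.146 -0.001 -0.156]
1.65 [-0.169 -0.001 -0.156]
```

step_arm(rows=[0,0,0,-0.002,0,-0.023,-0.7,0,0,0,-0.007,0,-0.046,-0.7,0,0,0,-0.016,0,-0.068,-0.7,0,0,0,-0.027,0,-0.088,-0.7,0,0,0,-0.042,0,-0.107,-0.7,0,0,0,-0.059,0,-0.123,-0.7,0,0,0,-0.079,0,-0.136,-0.7,0,0,0,-0.1,0,-0.146,-0.7,0,0,0,-0.123,0,-0.153,-0.7,0,0,0,-0.146,0,-0.156,-0.7,0,0,0,-0.169,0,-0.156,-0.7,0,0,0,-0.176,0,-0.155,-0.7,0,0,0,-0.176,0,-0.155,-0.7,0,0,0,-0.176,0,-0.155,-0.7])

```text
time: 10.82
ee_pos: [0.5469, -0.3002, 0.1406]
eef_rot: [[-0.211, 0.977, -0.001], [0.977, 0.211, 0.0], [0.001, -0.001, -1.0]]
ft_force: [-7.8, 0.4, 3.6]
finger_gap: 0.0273
grip_force: 19.4
```

Run:
```python
from h import *
s=monitor.state();print(s['finger_gap'],s['grip_force'],s['ft_force'])
p=s['ee_pos']-cpt(.028,0,.102);print(p@EX,p@EY,p[2])
cv2.imwrite('pics/s5.png',cv2.resize(viewer.camera('side')[160:380,150:400],None,fx=3,fy=2.7,interpolation=2))
```

```text
0.027285220232164467 19.41894382238388 [-7.83705917  0.42231651  3.64922242]
0.005232429877319795 -0.0013187001981192993 0.03892730333232608
```

View pics/s5.png

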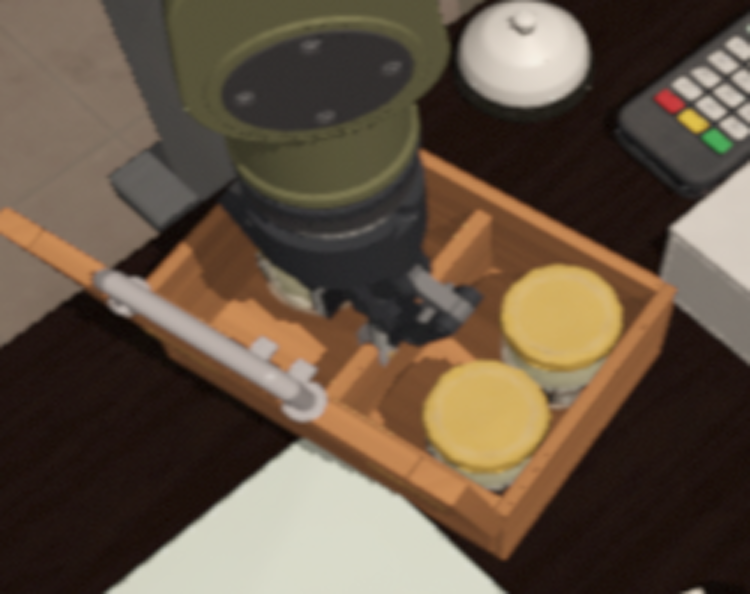

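step_arm(rows=[0,0,0,-0.006,0,0,-0.7,0,0,0,-0.012,0,0.001,-0.7,0,0,0,-0.012,0,0.001,-0.4,0,0,0,-0.012,0,0.001,-0.1,0,0,0,-0.012,0,0.001,-0.1,0,0,0,-0.012,0,0.001,-0.1,0,0,0,-0.012,0,0.001,-0.1,0,0,0,0.05,0,-0.06,-0.1,0,0,0,0.11,0,-0.2,-0.1,0,0,0,0.16,0,-0.35,-0.1,0,0,0,0.2,0,-0.5,-0.1,0,0,0,0.24,0,-0.65,-0.1,0,0,0,0.28,0,-0.8,-0.1,0,0,0,0.28,0,-0.85,-0.1,0,0,0,0.28,0,-0.85,-0.1])

```text
time: 12.75
ee_pos: [0.5303, -0.2174, 0.3969]
eef_rot: [[-0.212, 0.977, 0.004], [0.977, 0.212, -0.001], [-0.002, 0.004, -1.0]]
ft_force: [-0.0, -0.8, -0.7]
finger_gap: 0.0381
grip_force: 0.0
```

Run:
```python
from h import *
s=monitor.state();print(s['ee_pos'],s['qpos'],s['ft_force'])
im=viewer.camera('wrist');sd=viewer.camera('side');cv2.imwrite('pics/w6.png',im)
a=cv2.resize(sd[160:380,150:400],(400,352),interpolation=2);b=cv2.resize(im,(400,300));b=cv2.copyMakeBorder(b,0,52,0,0,0)
cv2.imwrite('pics/c6.png',np.hstack([a,b]));print(rel(handle(1.75)+[0,0,.05],RH))
print(proj('side',handle(1.75)-.038*EY),proj('side',handle(1.75)+.038*EY))
```

```text
[ 0.53030483 -0.21737941  0.39686482] [-2.23018478e+01  1.95727612e+01  2.32965337e+01  9.34694225e+01
  2.22418427e-02  5.54521893e+01] [-0.02380892 -0.81948914 -0.66998434]
[-0.000e+00 -0.000e+00  1.002e+00 -5.890e-01  1.000e-03  9.600e-02]
[187.65992255 265.53746946] [239.28313818 300.15940598]
```

View pics/c6.png

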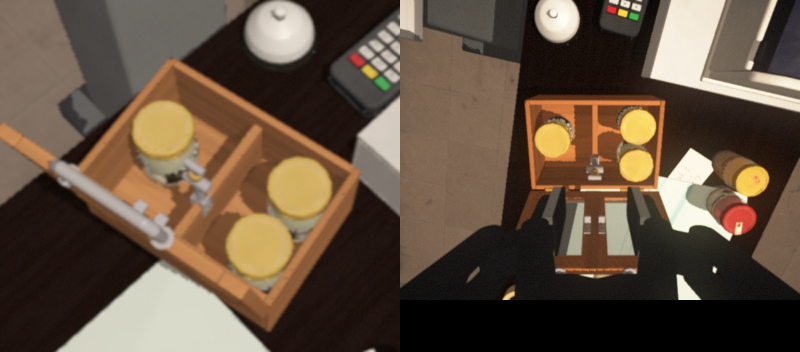

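Run:
```python
from h import *
for t in(0,1.4,1.7,2.0,2.2,2.4,2.6):
    f=lambda r:(proj('side',cpt(.028-r*np.cos(t),0,.102+r*np.sin(t)))-[150,160])*1.6
    print(t,f(.047).round(),f(.08).round())
```

```text
0 [228. 163.] [246. 138.]
1.4 [202. 175.] [203. 156.]
1.7 [193. 186.] [188. 176.]
2.0 [185. 199.] [173. 198.]
2.2 [180. 207.] [165. 213.]
2.4 [177. 215.] [158. 228.]
2.6 [174. 223.] [153. 241.]
```

Run:
```python
from h import *
im=viewer.camera('side');h=cv2.cvtColor(im,cv2.COLOR_BGR2HSV)
m=cv2.inRange(h,(0,0,110),(180,70,255));x0,y0=245,250
for i,r in enumerate(m[y0:300,x0:300]):print(y0+i,''.join('#' if v else '.' for v in r))
for t in(1.4,1.6,1.8,2.0,2.4):
    f=lambda r,y=0:proj('side',cpt(.028-r*np.cos(t),y,.102+r*np.sin(t))).round(0)
    print(t,f(0),f(.047,-.014),f(.047,.014),f(.08,-.01),f(.08,.01))
c=cal('wrist');w=cv2.imread('pics/w6.png');h=cv2.cvtColor(w,cv2.COLOR_BGR2HSV);m=cv2.inRange(h,(0,0,110),(180,70,255))
for i,r in enumerate(m[235:295,285:345]):print(235+i,''.join('#' if v else '.' for v in r))
for t in(1.4,1.6,1.8,2.0,2.4):
    f=lambda r,y=0:proj('wrist',cpt(.028-r*np.cos(t),y,.102+r*np.sin(t)),c).round(0)
    print(t,f(0),f(.047,-.014),f(.047,.014),f(.08,-.01),f(.08,.01))
```

```text
250 .........................###...........................
251 .........................###...........................
252 .........................###...........................
253 ........................####...........................
254 .......................#####...........................
255 ......................######...........................
256 .....................#######...........................
257 ...................########............................
258 ..................##########...........................
259 .................###########...........................
260 ..............##############...........................
261 ###.##..####################...........................
262 #############################..........................
263 ##############################.........................
264 ################################.......................
265 #################################......................
266 #######################..#########.....................
267 ################....###...#######......................
268 ############..#.
[... 5739 characters left out ...]
.......................................................
290 ............................................................
291 ............................................................
292 ............................................................
293 ............................................................
294 ............................................................
1.4 [315. 258.] [302. 266.] [329. 266.] [305. 273.] [326. 273.]
1.6 [315. 258.] [302. 275.] [329. 275.] [305. 289.] [326. 289.]
1.8 [315. 258.] [302. 283.] [329. 283.] [305. 303.] [325. 303.]
2.0 [315. 258.] [302. 289.] [328. 289.] [305. 314.] [325. 314.]
2.4 [315. 258.] [302. 298.] [328. 298.] [305. 328.] [324. 328.]
```

Run:
```python
from h import *
for i in range(6):
    w=viewer.camera('wrist');t=monitor.state()['time'];h=cv2.cvtColor(w,cv2.COLOR_BGR2HSV);m=cv2.inRange(h,(0,0,110),(180,70,255))[235:330,285:345]>0
    r=m.sum(1);print(round(t,2),[(235+j,int(v)) for j,v in enumerate(r) if v>=14])
```

```text
12.95 [(269, 18), (270, 21), (271, 20), (272, 18), (273, 16), (274, 14), (282, 15), (283, 21), (284, 21), (285, 21), (286, 21), (287, 22), (288, 21), (289, 20), (305, 55), (306, 55), (307, 54), (326, 25), (327, 26), (328, 27), (329, 27)]
13.0 [(269, 15), (270, 24), (271, 22), (272, 20), (273, 18), (274, 15), (283, 20), (284, 20), (285, 21), (286, 21), (287, 21), (288, 20), (289, 20), (305, 55), (306, 55), (307, 54), (326, 23), (327, 26), (328, 25), (329, 26)]
13.05 [(269, 16), (270, 22), (271, 21), (272, 20), (273, 16), (274, 14), (283, 20), (284, 20), (285, 21), (286, 21), (287, 22), (288, 21), (289, 20), (305, 54), (306, 55), (307, 54), (326, 22), (327, 26), (328, 26), (329, 26)]
13.1 [(269, 18), (270, 24), (271, 20), (272, 18), (273, 15), (274, 15), (282, 17), (283, 20), (284, 21), (285, 21), (286, 21), (287, 21), (288, 20), (289, 20), (305, 55), (306, 55), (307, 54), (326, 21), (327, 25), (328, 26), (329, 26)]
13.15 [(269, 17), (270, 24), (271, 20), (272, 18), (273, 15), (274, 14), (282, 17), (283, 20), (284, 20), (285, 21), (286, 21), (287, 22), (288, 20), (289, 20), (304, 46), (305, 55), (306, 55), (307, 54), (326, 25), (327, 26), (328, 26), (329, 26)]
13.2 [(269, 20), (270, 23), (271, 20), (272, 17), (273, 15), (274, 14), (282, 20), (283, 21), (284, 21), (285, 21), (286, 21), (287, 21), (288, 21), (289, 18), (304, 54), (305, 55), (306, 55), (307, 24), (326, 25), (327, 26), (328, 26), (329, 26)]
```

Run:
```python
from h import *
R=np.c_[-EX,EY,-EZ]
for p in((-.025,0,.2),(-.025,0,.14),(.005,0,.14),(.032,0,.14),(.0,0,.3)):print(p,rel(cpt(*p),R))
```

```text
(-0.025, 0, 0.2) [-0.001 -0.001  0.002 -0.085  0.004  0.646]
(-0.025, 0, 0.14) [-0.001 -0.001  0.002 -0.085  0.004  0.846]
(0.005, 0, 0.14) [-0.001 -0.001  0.002 -0.185  0.004  0.846]
(0.032, 0, 0.14) [-0.001 -0.001  0.002 -0.275  0.004  0.846]
(0.0, 0, 0.3) [-0.001 -0.001  0.002 -0.168  0.003  0.313]
```

step_arm(rows=[0,0,0,-0.06,0.004,0.2,-1,0,0,0,-0.08,0.004,0.4,-1,0,0,0,-0.08,0.004,0.58,-1,0,0,0,-0.08,0.004,0.72,-1,0,0,0,-0.08,0.004,0.846,-1,0,0,0,-0.12,0.004,0.846,-1,0,0,0,-0.16,0.004,0.846,-1,0,0,0,-0.18,0.004,0.846,-1,0,0,0,-0.2,0.004,0.846,-1,0,0,0,-0.215,0.004,0.846,-1,0,0,0,-0.23,0.004,0.846,-1,0,0,0,-0.245,0.004,0.846,-1,0,0,0,-0.26,0.004,0.846,-1,0,0,0,-0.27,0.004,0.846,-1,0,0,0,-0.27,0.004,0.846,-1])

```text
time: 15.08
ee_pos: [0.5483, -0.2974, 0.1403]
eef_rot: [[-0.211, 0.978, 0.0], [0.978, 0.211, 0.0], [0.0, 0.0, -1.0]]
ft_force: [-0.3, 0.6, -0.5]
finger_gap: 0.0002
grip_force: 0.0
```

Run:
```python
from h import *
s=monitor.state();p=s['ee_pos']-CASE;print(p@EX,p@EY,p[2],s['ft_force'])
```

```text
0.030843944205097965 0.0006616475270227115 0.14064995605042707 [-0.34962157  0.6290815  -0.53822135]
```

step_arm(rows=[0,0,0,0.03,0,-0.02,-1,0,0,0,0.08,0,-0.15,-1,0,0,0,0.15,0,-0.35,-1,0,0,0,0.22,0,-0.55,-1,0,0,0,0.27,0,-0.75,-1,0,0,0,0.27,0,-0.846,-0.2,0,0,0,0.27,0,-0.846,-0.2])

```text
time: 15.95
ee_pos: [0.532, -0.2175, 0.3978]
eef_rot: [[-0.212, 0.977, 0.006], [0.977, 0.212, -0.002], [-0.004, 0.006, -1.0]]
ft_force: [0.3, 0.8, -1.1]
finger_gap: 0.0336
grip_force: 0.0
```

Run:
```python
from h import *
for k in range(2):
    c=cal('wrist');w=viewer.camera('wrist')
h=cv2.cvtColor(w,cv2.COLOR_BGR2HSV);m=cv2.inRange(h,(0,0,110),(180,70,255))
for i in range(235,335,2):print(i,''.join('#' if v else '.' for v in m[i,280:350]))
for t in(1.4,1.6,1.8,2.0,2.2,2.4):
    f=lambda r,y=0:proj('wrist',cpt(.028-r*np.cos(t),y,.102+r*np.sin(t)),c).round(0)
    print(t,f(.047,-.014),f(.047,.014),f(.08,-.01),f(.08,.01))
print(monitor.state()['qpos'],rel(handle(1.75)+[0,0,.06],RH),rel(handle(1.75)+[0,0,-.012],RH))
for t in(1.65,1.7,1.75):print(t,[proj('wrist',handle(t)+y*EY,c).round() for y in(-.04,0,.04)])
cv2.imwrite('pics/w7.png',w)
```

```text
235 ......................................................................
237 ......................................................................
239 ......................................................................
241 ......................................................................
243 ......................................................................
245 ......................................................................
247 ......................................................................
249 ......................................................................
251 ......................................................................
253 ........................#############.................................
255 ........................##############................................
257 ........................##############................................
259 ........................##############................................
261 .........................############.................................
263 ............................#######...........
[... 2654 characters left out ...]
[299. 264.] [326. 265.] [302. 271.] [323. 271.]
1.6 [299. 273.] [326. 273.] [302. 287.] [323. 287.]
1.8 [299. 281.] [326. 281.] [302. 301.] [323. 301.]
2.0 [299. 288.] [325. 288.] [302. 312.] [322. 312.]
2.2 [299. 293.] [325. 293.] [302. 321.] [322. 321.]
2.4 [300. 296.] [325. 296.] [303. 326.] [322. 326.]
[-2.22849886e+01  1.98220247e+01  2.32372046e+01  9.34210387e+01
  6.94727240e-03  5.55018231e+01] [-0.    -0.     1.002 -0.588 -0.003  0.062] [-0.    -0.     1.002 -0.588 -0.003  0.302]
1.65 [array([254., 467.]), array([312., 467.]), array([370., 467.])]
1.7 [array([255., 476.]), array([312., 477.]), array([369., 477.])]
1.75 [array([256., 485.]), array([312., 485.]), array([368., 485.])]
```

The stay now rests at about 2.35 rad against the lid. I regrip the handle.

step_arm(rows=[0,0,0.12,-0.06,0,0,-0.2,0,0,0.24,-0.13,0,0,-0.2,0,0,0.36,-0.2,0,0,-0.2,0,0,0.48,-0.28,0,0,-0.2,0,0,0.6,-0.36,0,0,-0.2,0,0,0.72,-0.44,-0.003,0,-0.2,0,0,0.84,-0.52,-0.003,0,-0.2,0,0,0.96,-0.587,-0.003,0,-0.2,0,0,1,-0.587,-0.003,0.04,-0.2,0,0,1,-0.587,-0.003,0.1,-0.2,0,0,1,-0.587,-0.003,0.18,-0.2,0,0,1,-0.587,-0.003,0.25,-0.2,0,0,1,-0.587,-0.003,0.3,-0.2,0,0,1,-0.587,-0.003,0.3,-0.2,0,0,1,-0.587,-0.003,0.3,-0.6,0,0,1,-0.587,-0.003,0.3,-1,0,0,1,-0.587,-0.003,0.3,-1,0,0,1,-0.587,-0.003,0.3,-1], squeeze=40)

```text
time: 18.3
ee_pos: [0.567, -0.3886, 0.3043]
eef_rot: [[0.977, 0.212, -0.001], [0.212, -0.977, 0.003], [-0.0, -0.004, -1.0]]
ft_force: [-2.4, 4.4, -0.6]
finger_gap: 0.0085
grip_force: 39.2
```

Run:
```python
from h import *
s=monitor.state();print(s['ee_pos'],handle(1.75),s['finger_gap'],s['grip_force'],s['ft_force'])
for t in np.arange(1.7,.85,-.05): print(round(t,2),(s['eef_rot'].T@(handle(t)-handle(1.75))/.3).round(3))
```

```text
[ 0.56704083 -0.38855678  0.30433469] [ 0.56739155 -0.3902896   0.31533163] 0.008518764748872133 39.20711159706116 [-2.37771535  4.37788912 -0.59738333]
1.7 [ 0.    -0.034 -0.006]
1.65 [ 0.    -0.068 -0.011]
1.6 [ 0.    -0.102 -0.013]
1.55 [ 0.001 -0.136 -0.014]
1.5 [ 0.001 -0.171 -0.014]
1.45 [ 0.001 -0.205 -0.011]
1.4 [ 0.001 -0.239 -0.007]
1.35 [ 0.001 -0.273 -0.001]
1.3 [ 0.001 -0.306  0.006]
1.25 [ 0.001 -0.34   0.015]
1.2 [ 0.001 -0.372  0.026]
1.15 [ 0.002 -0.404  0.039]
1.1 [ 0.002 -0.436  0.053]
1.05 [ 0.002 -0.466  0.068]
1.0 [ 0.002 -0.496  0.085]
0.95 [ 0.002 -0.525  0.104]
0.9 [ 0.002 -0.553  0.124]
```

step_arm(rows=[0,0,0,0,-0.017,-0.003,-1,0,0,0,0,-0.034,-0.006,-1,0,0,0,0,-0.068,-0.011,-1,0,0,0,0,-0.102,-0.013,-1,0,0,0,0,-0.136,-0.015,-1,0,0,0,0,-0.171,-0.016,-1,0,0,0,0,-0.205,-0.014,-1,0,0,0,0,-0.239,-0.011,-1,0,0,0,0,-0.256,-0.009,-1,0,0,0,0,-0.273,-0.006,-1,0,0,0,0,-0.273,-0.006,-1,0,0,0,0,-0.273,-0.006,-1])

```text
time: 19.8
ee_pos: [0.5503, -0.31, 0.3064]
eef_rot: [[0.977, 0.211, 0.001], [0.211, -0.977, 0.001], [0.001, -0.0, -1.0]]
ft_force: [-0.0, 0.8, 5.2]
finger_gap: 0.0082
grip_force: 40.3
```

```bash
cat > q.py <<'E'
from h import *
s=monitor.state();v=s['ee_pos']-HINGE
print('lid est',np.arctan2(v[2]+.009,-(v@EX))-.029,'r',np.hypot(v[2]+.009,v@EX),'F ex,z',s['ft_force']@EX,s['ft_force'][2],s['finger_gap'],s['time'])
E
python3 q.py
python3 - <<'E'
from h import *
c=cal('side');im=viewer.camera('side');h=cv2.cvtColor(im,cv2.COLOR_BGR2HSV);m=cv2.inRange(h,(0,0,110),(180,70,255))
for i in range(245,310,2):print(i,''.join('#' if v else '.' for v in m[i,225:305]))
for t in(1.6,1.8,2.0,2.2,2.4):
    f=lambda r,y=0:proj('side',cpt(.028-r*np.cos(t),y,.102+r*np.sin(t)),c).round(0)
    print(t,f(.047,-.014),f(.047,.014),f(.08,-.01),f(.08,.01))
E
```

```text
lid est 1.3488607566487534 r 0.20554621318062852 F ex,z -0.7850936195861536 5.2154773781992265 0.008151530271207288 19.8
245 ..............................................##############....................
247 #####..............................................###########..................
249 ########......................................##.....##########.................
251 ###########..................................###.......##########...............
253 ##############................................##........#########...............
255 ################........................................########................
257 ################........................................########................
259 ################........................................########................
261 ################......................................##########................
263 ################....................................#############...............
265 ################...................................##############...............
267 ################........................
[... 1385 characters left out ...]
#########...###
301 .....................................###########################################
303 .....................................###########################################
305 .....................................###########################################
307 .....................................###########################################
309 ....................................############################################
1.6 [265. 269.] [280. 279.] [265. 262.] [276. 269.]
1.8 [262. 274.] [277. 284.] [259. 271.] [270. 278.]
2.0 [258. 279.] [273. 289.] [253. 280.] [264. 288.]
2.2 [255. 285.] [270. 294.] [248. 290.] [259. 297.]
2.4 [253. 290.] [268. 300.] [243. 299.] [254. 306.]
```

step_arm(rows=[0,0,0,0,-0.017,0.002,-1,0,0,0,0,-0.033,0.005,-1,0,0,0,0,-0.05,0.008,-1,0,0,0,0,-0.067,0.013,-1,0,0,0,0,-0.083,0.017,-1,0,0,0,0,-0.099,0.022,-1,0,0,0,0,-0.107,0.025,-1,0,0,0,0,-0.115,0.028,-1,0,0,0,0,-0.115,0.028,-1])

```text
time: 20.98
ee_pos: [0.543, -0.2761, 0.2976]
eef_rot: [[0.977, 0.211, 0.0], [0.211, -0.977, 0.001], [0.0, -0.001, -1.0]]
ft_force: [2.3, 1.3, 2.3]
finger_gap: 0.0084
grip_force: 39.3
```

```bash
python3 q.py
```

```text
lid est 1.1746109589771896 r 0.2066248519044759 F ex,z -0.8025246655835947 2.2565558985678993 0.00841445517257367 20.975
```

step_arm(rows=[0,0,0,0,-0.008,0.003,-1,0,0,0,0,-0.016,0.006,-1,0,0,0,0,-0.024,0.01,-1,0,0,0,0,-0.032,0.013,-1,0,0,0,0,-0.032,0.013,-1])

```text
time: 21.6
ee_pos: [0.541, -0.2667, 0.2934]
eef_rot: [[0.977, 0.211, 0.0], [0.211, -0.977, 0.001], [0.0, -0.001, -1.0]]
ft_force: [3.9, 0.7, 0.9]
finger_gap: 0.0085
grip_force: 39.7
```

```bash
python3 q.py
```

```text
lid est 1.1243102643973066 r 0.20648212831175902 F ex,z 0.09987455710492321 0.9272842430613439 0.008467083583482303 21.6
```

step_arm(rows=[0,0,0,0,-0.008,0.003,-1,0,0,0,0,-0.016,0.007,-1,0,0,0,0,-0.016,0.007,-1])

```text
time: 21.98
ee_pos: [0.54, -0.2623, 0.2914]
eef_rot: [[0.977, 0.211, 0.0], [0.211, -0.977, 0.0], [0.0, -0.0, -1.0]]
ft_force: [3.5, 1.5, 1.8]
finger_gap: 0.0081
grip_force: 39.6
```

```bash
python3 q.py
```

```text
lid est 1.1002383554865127 r 0.2065189408716461 F ex,z -0.7205321576726088 1.823926301554368 0.00810378278442878 21.975
```

step_arm(rows=[0,0,0,0,-0.008,0.003,-1,0,0,0,0,-0.016,0.007,-1,0,0,0,0,-0.016,0.007,-1])

```text
time: 22.35
ee_pos: [0.5388, -0.2574, 0.2893]
eef_rot: [[0.977, 0.212, -0.0], [0.212, -0.977, 0.001], [0.0, -0.001, -1.0]]
ft_force: [5.1, 0.6, 0.1]
finger_gap: 0.0086
grip_force: 39.3
```

```bash
python3 q.py
```

```text
lid est 1.0737600176633533 r 0.20683725556859128 F ex,z 0.4369205799402084 0.13992016723056613 0.008598471124881085 22.35
```

step_arm(rows=[0,0,0,0,-0.007,0.004,-1,0,0,0,0,-0.015,0.008,-1,0,0,0,0,-0.015,0.008,-1])

```text
time: 22.72
ee_pos: [0.538, -0.2535, 0.2873]
eef_rot: [[0.977, 0.211, 0.0], [0.211, -0.977, -0.001], [0.0, 0.001, -1.0]]
ft_force: [4.2, 1.2, 2.4]
finger_gap: 0.0084
grip_force: 39.4
```

```bash
python3 q.py
```

```text
lid est 1.0521514292479373 r 0.2068716711165975 F ex,z -0.3130291641735691 2.431287902691741 0.008406589918112729 22.725
```

step_arm(rows=[0,0,0,0,-0.007,0.004,-1,0,0,0,0,-0.015,0.008,-1,0,0,0,0,-0.015,0.008,-1])

```text
time: 23.1
ee_pos: [0.5377, -0.2517, 0.2864]
eef_rot: [[0.978, 0.21, 0.003], [0.21, -0.978, -0.006], [0.001, 0.007, -1.0]]
ft_force: [4.5, -5.2, 6.4]
finger_gap: 0.0083
grip_force: 39.9
```

```bash
python3 q.py
```

```text
lid est 1.042387663388481 r 0.2069253376716486 F ex,z 6.0425708505732425 6.435447583265831 0.008265240585847095 23.1
```

Contact: the lid stopped at 1.04 rad with about 8 N at the hand. I relieve the load and open the fingers slightly, so the front finger would still catch the lid if it moved.

step_arm(rows=[0,0,0,0,0.004,-0.002,-1,0,0,0,0,0.008,-0.004,-1,0,0,0,0,0.008,-0.004,-0.6,0,0,0,0,0.008,-0.004,-0.6,0,0,0,0,0.008,-0.004,-0.6,0,0,0,0,0.008,-0.004,-0.6])

```text
time: 23.85
ee_pos: [0.537, -0.2512, 0.2854]
eef_rot: [[0.977, 0.211, -0.001], [0.211, -0.977, 0.001], [-0.001, -0.001, -1.0]]
ft_force: [0.8, -0.1, -0.6]
finger_gap: 0.017
grip_force: 0.0
```

```bash
python3 q.py
python3 - <<'E'
from h import *
s=monitor.state();print(s['ft_force'],s['grip_force'])
c=cal('wrist');w=viewer.camera('wrist');cv2.imwrite('pics/w8.png',w)
h=cv2.cvtColor(w,cv2.COLOR_BGR2HSV);m=cv2.inRange(h,(0,0,110),(180,60,255))
print('bar pred',[(t,proj('wrist',handle(t)+.03*EY,c).round(),proj('wrist',handle(t)-.03*EY,c).round()) for t in(.95,1.04)])
for i in range(150,400,8):print(i,''.join('#' if v else '.' for v in m[i,230:400:2]))
E
```

```text
lid est 1.0372893652364434 r 0.20645828427244184 F ex,z 0.3032013730940626 -0.5728078357642896 0.01698878896835167 23.85
[ 0.78027897 -0.14412166 -0.57280784] 0.0
bar pred [(0.95, array([270., 242.]), array([274., 380.])), (1.04, array([313., 250.]), array([312., 395.]))]
150 .....................................................................................
158 .....................................................................................
166 .....................................................................................
174 .....................................................................................
182 .............................................................#############...........
190 ...........................................................##################........
198 ..................................................###########################........
206 .............................................###############################.........
214 ...........................................####################.#########............
222 .............
[... 1352 characters left out ...]
.....#####..............###########.........########..................
350 .......................###..............#########................................####
358 .......................................#########.....................................
366 .......................................######........................................
374 .....................................................................................
382 .....................................................................................
390 .....................................................................................
398 .....................................................................................
```

With the fingers free (zero force), the bar sits centred between them at column 320, so the stay carries the lid. I open further and rise straight up.

step_arm(rows=[0,0,0,0,0,0,-0.4,0,0,0,0,0,0,-0.3,0,0,0,0,0,0,-0.3,0,0,0,0,0,-0.03,-0.3,0,0,0,0,0,-0.08,-0.3,0,0,0,0,0,-0.16,-0.3,0,0,0,0,0,-0.3,-0.3,0,0,0,0,0,-0.4,-0.3,0,0,0,0,0,-0.4,-0.3,0,0,0,0,0,-0.4,-0.3])

```text
time: 25.15
ee_pos: [0.5375, -0.2514, 0.4055]
eef_rot: [[0.977, 0.211, -0.0], [0.211, -0.977, 0.0], [-0.0, -0.0, -1.0]]
ft_force: [-0.9, -0.1, 0.6]
finger_gap: 0.0296
grip_force: 0.0
```

Run:
```python
from h import *
P=[]
for k in range(3):
    c=cal('wrist');w=viewer.camera('wrist');P.append(w)
print(monitor.state()['ft_force'],[int(cv2.absdiff(P[0],p).max()) for p in P[1:]])
h=cv2.cvtColor(w,cv2.COLOR_BGR2HSV);m=cv2.inRange(h,(0,0,110),(180,60,255))
for t in(.95,1.04,1.1):print(t,[proj('wrist',handle(t)+y*EY,c).round() for y in(-.03,.03)])
for i in range(200,340,7):print(i,''.join('#' if v else '.' for v in m[i,230:400:2]))
```

```text
[-0.67446127 -0.0840056   1.23806157] [121, 158]
0.95 [array([290., 273.]), array([289., 188.])]
1.04 [array([313., 278.]), array([313., 191.])]
1.1 [array([330., 282.]), array([331., 192.])]
200 .........................................#######.....................................
207 .........................................#######.....................................
214 .........................................#######.....................................
221 .........................................#######.....................................
228 .........................................#######...............................#.....
235 .........................................#######...........................#..##.....
242 .........................................#######...........................#.........
249 .........................................#######.....................................
256 .........................................#######............................#.###....
263 .........................................######..............................#.......
270 ....
[... 191 characters left out ...]
..........................#######...##########........................
291 .........................................###################.....############........
298 ..............######.....................###########.............#########...........
305 ............#######..............................................#######.............
312 ............######................................................#######............
319 ...........#######.................................................#######...........
326 .........########...................................................#######..........
333 ........########.....................................................#######.........
```

The bar sits at column 319, which puts the lid at about 1.06 rad, free and propped. I hand the job in.

```bash
python3 -c "
from h import *
print(ticket.finish_job())"
```

```text
the job is handed in; nothing more can be done
None
```

The job is handed in: the lid rests on the stay at an estimated 1.05 rad, let down gently, with the robot clear at about 25 s of robot time. The verdict wasn't shown. I saw the jars, bell and terminal in place with the stay up, but took no final look at them or at the pin on the keeper.

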